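# Unnest hose reducers and sort them into size rows

## Task

Three dust-hose reducer sleeves of different sizes were left nested in one another on the workbench. Pull them apart and stand each one upright, collar up, on the floor of the tray in the row that already holds a sleeve of its size, leaving the three sleeves already there standing in their rows. Do not knock or shift the other things on the bench.

Things in the scene. Friction and masses are not known exactly. Their poses are not given: they have to be found in the camera images.
- sorting_tray: Fixed plywood tray 216 (x, away from the robot) x 252 mm (y); origin: centre of underside. Three rows along x, centred at y = -82, 0, +82 mm, each 76 mm wide, 204 long inside. Floor top z = 6, rails and dividers 6 thick, top z = 16 mm. One sleeve stands in the near half of each row (x about -60 mm), one size a row, order varies; the far half (x about +48 mm) is free.
- sleeve_small: Orange plastic dust-hose reducer sleeve, small size, open right through: round spigot 35 mm dia., 28 high, below; ribbed collar 45 mm dia., 24 high, above; 52 mm high in all, bore 24 mm, about 50 g. Origin: on the axis at the spigot's lower end; z points to the collar. Starts on top with its spigot loose in the medium sleeve, collar resting on collar, origin 24 mm above the medium one's.
- sleeve_medium: Grey plastic dust-hose reducer sleeve, medium size, open right through: round spigot 47 mm dia., 28 high, below; ribbed collar 58 mm dia., 24 high, above; 52 mm high in all, bore 38 mm, about 80 g. Origin: on the axis at the spigot's lower end; z points to the collar. Starts with its spigot loose in the large sleeve (1.5 mm play), collar resting on collar, origin 24 mm above the large one's.
- sleeve_large: Blue plastic dust-hose reducer sleeve, large size, open right through: round spigot 58 mm dia., 28 high, below; ribbed collar 66 mm dia., 24 high, above; 52 mm high in all, bore 50 mm, about 110 g. Origin: on the axis at the spigot's lower end; z points to the collar. Starts upright on the bench as the bottom of the nest, right of the tray.
- sample_small: The small sleeve (orange, collar 45 mm) that already stands upright in its row of the tray; same shape and origin as sleeve_small. It marks the row of its size.
- sample_medium: The medium sleeve (grey, collar 58 mm) that already stands upright in its row of the tray; same shape and origin as sleeve_medium. It marks the row of its size.
- sample_large: The large sleeve (blue, collar 66 mm) that already stands upright in its row of the tray; same shape and origin as sleeve_large. It marks the row of its size.
- glue_bottle: Bystander: cream glue bottle, 46 mm across, 101 mm high, standing; origin at the centre of its underside.
- tape_measure: Bystander: yellow tape measure, 42x75x65 mm; origin at the centre of its underside.
Not all that is in view belongs to the job. What is shaped like the sleeve_small but turquoise is not meant.

How it is judged:
By the outcome, as a careful person would: the job done as asked, in the order asked, and still so for the second after the job is handed in, with the robot touching nothing.
It also fails if it takes over 67 s, if anything falls off the work surface, if the arm or the gripper's body presses on something with over 40 N, if the wrist force passes 120 N, or if a joint passes its speed limit or range.

## Robot

A 6-joint arm with a two-finger parallel gripper is mounted at the origin on the work surface; the furniture and walls round the work are solid. World frame = base frame: x ahead of the robot, y to its left, z up, the work surface at z = 0. Lengths are in mm, angles in rad, forces in N, time in s.
With the tool pointing down it reaches from about 275 to 750 mm from the base axis. Payload 10.2 kg.
Tool frame: the origin (TCP) lies midway between the tips of the shut fingers; the grasp point (between the pads) lies 19 mm behind it (ctrl.grasp_offset is the distance from the TCP to the grasp point, in mm); z points along the fingers, y is the line along which they close (so a half turn about z gives the same grasp; the last joint's range is limited). The gripper opens to 85 mm and grips with 20 to 120 N. Pads are 22 mm wide; open, the fingers measure 114 mm over their backs; the gripper's body (76 mm by 85 mm) begins 54 mm behind the grasp point. The pads swing forward as they close: fully open they stand 13 mm farther back than shut.
Start: joints at [-1.573, 0.313, 1.498, -0, 1.331, -0.223], TCP at [114.967, -512.263, 231.294] pointing down, gripper open.
Joint ranges: [-2.94, 2.94], [-0.97, 2.17], [0.19, 2.56], [-1.23, 4.37], [0.02, 3.11], [-2.88, 2.88]. Speed limits (rad/s): [2.39, 2.39, 3.01, 3.14, 3.14, 3.14].

## Interface

Orientations are given as a unit quaternion [w, x, y, z].
In Python, from rig import ctrl, viewer, models gives the robot as it stands. The module is installed in compiled form; this text tells all that it offers.
- The arm moves only by the shell command python3 -m pendant 'ROWS' [OPENING] [FORCE]. ROWS is text: rows parted by semicolons, each of 4 numbers parted by spaces: the shift along the tool's x, y, z in m, then the turn about the tool's z in rad. In form: x y z yaw; .... A call has 1 to 10 rows; each row shifts and turns the commanded pose from where the row before left it, along the tool's axes as they then stand; what a row does not reach is not made up. A row lasts 1/8 s, in which the tool goes at most 62.5 mm and 10.7 degrees, less where a joint would pass 70% of its speed; a pose out of reach is approached as far as the arm can. A call is refused whole if a number of a shift passes 0.0625 or a number of a turn 0.188, either way. A call with a gripper value outside its range is refused whole. OPENING is the opening, from 0 (shut) to 1 (fully open), set as the call begins (- or left out, the last holds). The fingers move at their own pace and stop on an object; FORCE is the grip in N (left out, the last holds). Time passes only in rows, so rows that do not move let the fingers close. It gives the time, the measured TCP pose, the force, the opening and the grip force at its end, in the units of the state.
- ctrl.sense(): the state, without advancing time (a new reading comes with each control period).
- viewer.capture(name): name is "scene" or "top" or "wrist"; returns a dict with "color" (400x640x3 uint8, red, green, blue), "vertical_fov" (degrees; the focal length in pixels is half the picture's height over the tangent of half this angle, whatever the lens; pixels are square), "cx", "cy" (the principal point, pixels), "pose" (4x4, takes a point from camera to world coordinates). Camera axes: x right, y down, z forward; pixel columns grow to the right and rows downward; lengths in mm; the calibration is good to about 2 mm. A picture is of the moment at which its call begins. There is no depth.
- ctrl.finish_job(): hands the job in; it is judged then, once.
Trained networks look in the newest picture that a camera, given by its name, has taken for a name from the list of things; names that differ only in an ending like _2 or _b are one class to them, and where a whole thing is asked for, a point or a joint stands for the part that bears it (a point fixed in the world has none). Each returns a list of dicts, best first, with "p" (0 to 1); they miss things now and then, are a little off and sometimes report something else, mostly with a low value. They report only what shows in the picture. A call takes as long as a camera call. They do not tell look-alikes from the thing itself.
- models.boxes_of(camera, query): "at" ([x, y, z] in mm, in world coordinates, good to about 4 mm: the middle of the surface that is visible of it).
The state is a dict: "time_s": time; "joints": joint angles; "dq": joint speeds; "tau": joint torques, N m; "eef_pos": TCP position; "ee_rot": TCP orientation; "force": force on the tool from outside, world axes, zero at the start; "wrist_torque": the same for the moment, N m; "grip_width": opening from 0.0 (shut) to 1.0 (fully open); "grip_force": force on a finger pad.
Only numpy, scipy, OpenCV 4.12 (cv2) and the standard library are available. Lean on these libraries where they do the work, as an engineer would, in place of code of your own. Each camera call takes 0.05 s, during which the arm holds its last target. There are 200 camera calls.

## Working session

There is one attempt and no reset: what is moved stays moved. The work goes in short steps, Python scripts to look and compute and a shell command to move; the robot and the scene stay as the last step left them, time stands still between calls to the robot, and variables do not carry over. Pictures are saved under pics/ and viewed, at most 10 in all, crops included, and the job is handed in when it is done.

```bash
mkdir -p pics
cat > h.py <<'E'
import numpy as np, cv2
from rig import ctrl, viewer, models
def cap(n,f=None):
    d=viewer.capture(n)
    if f: cv2.imwrite('pics/'+f,d['color'][:,:,::-1])
    return d
def ray(d,u,v,z):
    f=200/np.tan(np.radians(d['vertical_fov'])/2)
    P=np.array(d['pose']); r=P[:3,:3]@np.array([(u-d['cx'])/f,(v-d['cy'])/f,1]); o=P[:3,3]
    return o+r*(z-o[2])/r[2]
def proj(d,p):
    f=200/np.tan(np.radians(d['vertical_fov'])/2)
    P=np.array(d['pose']); c=P[:3,:3].T@(np.array(p)-P[:3,3]); return c[:2]/c[2]*f+[d['cx'],d['cy']]
E
python3 - <<'E'
from h import *
for n in ['scene','top']:
    d=cap(n,n+'.png'); print(n,np.round(d['pose'],2).tolist(),d['vertical_fov'])
    for q in ['sleeve_small','sleeve_medium','sleeve_large','sorting_tray','glue_bottle','tape_measure']+['sample_small','sample_medium','sample_large']:
        print(q,[(np.round(x['at']).tolist(),round(x['p'],2)) for x in models.boxes_of(n,q)])
s=ctrl.sense();print(s['eef_pos'],s['ee_rot'],s['time_s'],s['force'],ctrl.grasp_offset)
E
python3 -c "
import cv2,numpy as np
cv2.imwrite('pics/both.png',cv2.resize(np.vstack([cv2.imread('pics/scene.png'),cv2.imread('pics/top.png')]),(480,600)))"
```

```text
scene [[-0.61, -0.61, 0.51, 8.1], [-0.8, 0.46, -0.39, 332.79], [0.0, -0.64, -0.77, 727.19], [0.0, 0.0, 0.0, 1.0]] 54.80508268076641
sleeve_small [([509.0, -264.0, 46.0], 0.59), ([422.0, -191.0, 102.0], 0.37)]
sleeve_medium [([520.0, -149.0, 59.0], 0.46)]
sleeve_large []
sorting_tray [([470.0, 186.0, 1.0], 0.57)]
glue_bottle [([525.0, -148.0, 58.0], 0.77)]
tape_measure []
sample_small [([381.0, 237.0, 52.0], 0.92)]
sample_medium [([402.0, 74.0, 51.0], 0.68), ([384.0, 235.0, 55.0], 0.33)]
sample_large [([395.0, 156.0, 51.0], 0.75)]
top [[0.01, -0.99, 0.15, 321.03], [-1.0, -0.01, -0.0, -3.5], [0.0, -0.15, -0.99, 928.92], [0.0, 0.0, 0.0, 1.0]] 55.56756167705916
sleeve_small [([509.0, -273.0, 53.0], 0.78), ([409.0, -208.0, 96.0], 0.65)]
sleeve_medium [([397.0, -184.0, 75.0], 0.74)]
sleeve_large []
sorting_tray [([466.0, 165.0, 9.0], 0.95)]
glue_bottle [([521.0, -150.0, 70.0], 0.69)]
tape_measure [([356.0, -96.0, 64.0], 0.84)]
sample_small [([388.0, 240.0, 53.0], 0.62)]
sample_medium [([409.0, 76.0, 56.0], 0.65)]
sample_large [([397.0, 164.0, 58.0], 0.64)]
[ 114.96314197 -512.26361438  231.30429843] [ 2.12131845e-06  9.93911957e-01  1.10177226e-01 -6.12515384e-06] 1.0 [-0.02949278 -0.18304351 -0.26112081] 18.700000000000003
```

View pics/top.png

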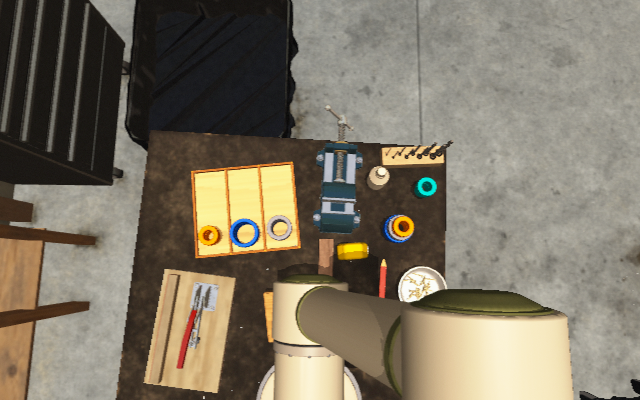

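View pics/scene.png

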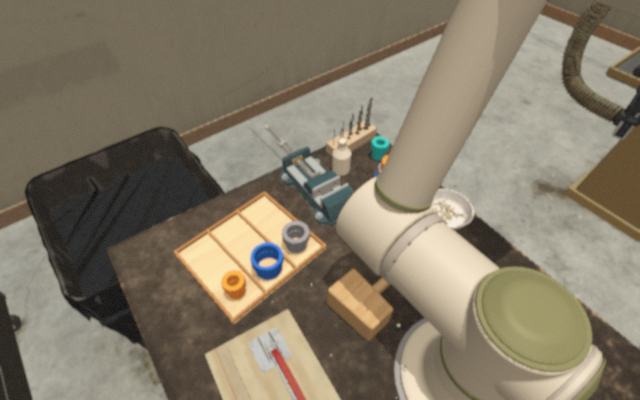

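The top view shows the tray's corners near (192,171), (294,162), (299,247), (196,257). Its rows from the left are orange, blue and grey, with the nest at (403,226). The vise stands between tray and nest, and the turquoise look-alike is at (427,187). Next I measure these.

Run:
```python
from h import *
d=cap('top')
for u,v in [(191,171),(294,162),(299,247),(196,257)]: print('corner',ray(d,u,v,16).round(1))
hsv=cv2.cvtColor(d['color'],cv2.COLOR_RGB2HSV)
for n,lo,hi,z in [('or',(5,150,90),(20,255,255),58),('blue',(100,150,60),(125,255,255),58),]:
    m=cv2.inRange(hsv,lo,hi);k,l,st,c=cv2.connectedComponentsWithStats(m)
    for i in range(1,k):
        if st[i,4]>60:
            x,y,w,h=st[i,:4]; u,v=x+w/2-.5,y+h/2-.5
            print(n,st[i],ray(d,u,v,58).round(1),'z100',ray(d,u,v,100).round(1),'z52',ray(d,u,v,52).round(1))
for u,v in [(279,228)]: print('grey',ray(d,u,v,58))
for n,u,v in [('vise',316,150),('vise',360,235),('bowl',400,290),('bowl',422,267)]: print(n,ray(d,u,v,40).round())
```

```text
corner [546.8 298.8  16. ]
corner [573.1  45.5  16. ]
corner [363.7  29.3  16. ]
corner [336.8 274.4  16. ]
or [ 191  161  110   98 1599] [446.7 153.3  58. ] z100 [440.6 145.8 100. ] z52 [447.5 154.4  52. ]
or [397 220  13  13 103] [ 413.  -211.1   58. ] z100 [ 408.6 -201.1  100. ] z52 [ 413.7 -212.6   52. ]
or [203 226  20  20 111] [385.4 226.6  58. ] z100 [382.3 215.5 100. ] z52 [385.9 228.2  52. ]
or [202 229  12  13  99] [386.4 238.1  58. ] z100 [383.3 226.5 100. ] z52 [386.9 239.8  52. ]
or [263 292  11  51 350] [205.6  93.9  58. ] z100 [211.2  89.2 100. ] z52 [204.8  94.6  52. ]
blue [383 215  25  28 139] [ 407.  -192.6   58. ] z100 [ 402.9 -183.4  100. ] z52 [ 407.6 -193.9   52. ]
blue [230 219  29  28 354] [393.3 154.7  58. ] z100 [389.8 147.1 100. ] z52 [393.8 155.8  52. ]
grey [404.67858376  74.60820738  58.        ]
vise [597.  -8.  40.]
vise [ 392. -114.   40.]
bowl [ 267. -205.   40.]
bowl [ 320. -257.   40.]
```

```bash
python3 -m pendant '0.0443 -0.03 0 0;0.0443 -0.03 0 0;0.0443 -0.03 0 0;0.0443 -0.03 0 0;0.0443 -0.03 0 0;0.0443 -0.03 0 0;0.0443 -0.03 0 0;0.0443 -0.03 0 0;0 0 0 -0.16;0 0 0 -0.16' 1 30; python3 -m pendant '0 0 0 -0.162;0 0 0 -0.162;0 0 0 -0.162;0 0 0 -0.162;0 0 0 -0.162;0 0 0 -0.162;0 0 0 -0.162;0 0 0 0;0 0 0 0'
python3 - <<'E'
from h import *
d=cap('wrist','w1.png'); s=ctrl.sense();print(s['eef_pos'],s['ee_rot'],s['joints'],s['time_s'],np.round(d['pose'],2).tolist())
for z in [(408,-200,100)]: print(proj(d,z))
E
```

```text
time_s: 2.3
eef_pos: [408.6, -199.8, 231.3]
ee_rot: [0.0, 0.963, 0.27, -0.0]
force: [-0.6, -0.1, -0.7]
grip_width: 0.998
grip_force: 0.0
time_s: 3.42
eef_pos: [408.2, -200.5, 231.3]
ee_rot: [0.0, 0.671, 0.742, -0.0]
force: [0.4, -0.4, 0.4]
grip_width: 1.002
grip_force: 0.0
[ 408.20393045 -200.47180368  231.30722899] [1.71297444e-05 6.70326714e-01 7.42066100e-01 9.04698586e-06] [-7.15122244e-01  1.57257861e-01  1.69581404e+00  1.81396574e-05
  1.28848614e+00 -8.16625672e-01] 3.475 [[0.99, 0.1, 0.03, 401.32], [0.1, -0.96, -0.27, -131.36], [-0.0, 0.27, -0.96, 375.18], [0.0, 0.0, 0.0, 1.0]]
[318.41541904 190.78384999]
```

View pics/w1.png

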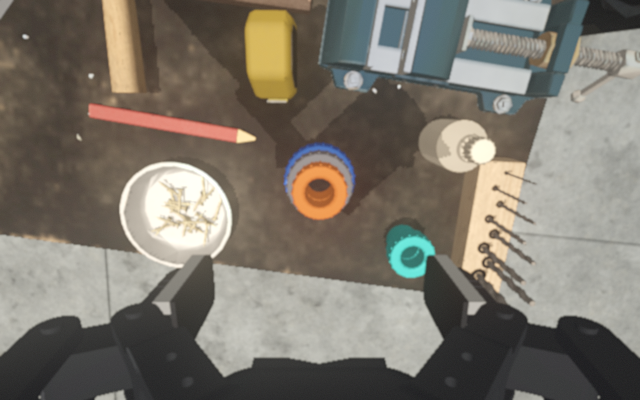

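```bash
python3 -m pendant '0 0.001 0.05 0;0 0 0.05 0;0 0 0.035 0;0 0 0.01 0;0 0 0.009 0;0 0 0 0;0 0 0 0' 1 30; python3 -m pendant '0 0 0 0;0 0 0 0;0 0 0 0;0 0 0 0;0 0 0 0;0 0 0 0' 0 30
```

```text
time_s: 4.35
eef_pos: [409.6, -200.7, 78.2]
ee_rot: [0.001, 0.669, 0.743, 0.0]
force: [-0.4, -0.5, 0.7]
grip_width: 1.0
grip_force: 0.0
time_s: 5.1
eef_pos: [409.3, -200.5, 77.6]
ee_rot: [0.0, 0.669, 0.743, -0.0]
force: [-1.6, 0.6, 5.9]
grip_width: 0.485
grip_force: 30.9
```

```bash
python3 -m pendant '0 0 -0.01 0;0 0 -0.02 0;0 0 -0.03 0;0 0 -0.05 0;0 0 -0.06 0;0 0 0 0;0 0 0 0'
python3 - <<'E'
from h import *
d=cap('wrist','w2.png');print(ctrl.sense()['eef_pos'],ctrl.sense()['grip_width'])
print(proj(d,(406,-198,76)))
E
```

```text
time_s: 5.98
eef_pos: [408.9, -200.1, 246.7]
ee_rot: [-0.0, 0.669, 0.743, 0.0]
force: [-0.2, -0.6, -0.5]
grip_width: 0.483
grip_force: 30.6
[ 408.74400768 -199.95278887  246.20608576] 0.48863221072835583
[315.84657825 178.47066304]
```

View pics/w2.png

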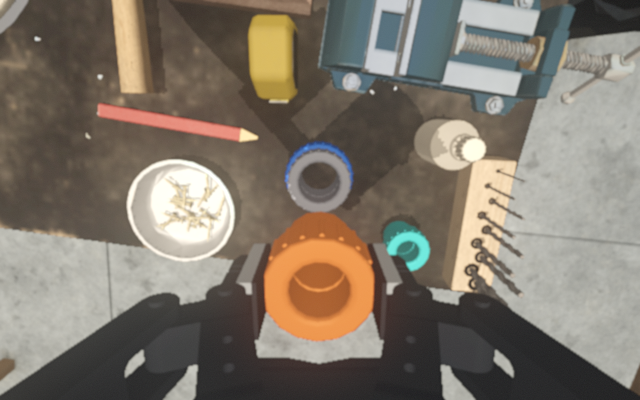

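The orange sleeve came out alone, and grey and blue still stand at (319,180). Carrying orange to its slot.

```bash
python3 -m pendant '0.0547 0.0166 0 0;0.0547 0.0166 0 0;0.0547 0.0166 0 0;0.0547 0.0166 0 0;0.0547 0.0166 0 0;0.0547 0.0166 0 0;0.0547 0.0166 0 0;0.0547 0.0166 0 0;0 0 0 0;0 0 0 0'
python3 - <<'E'
from h import *
d=cap('wrist','w3.png');print(ctrl.sense()['eef_pos'],ctrl.sense()['ee_rot'])
c=np.array([455,162]);X=np.array([np.cos(.1),np.sin(.1)]);Y=np.array([-X[1],X[0]])
im=d['color'][:,:,::-1].copy()
for a,b in [(102,120),(102,44),(102,38),(102,-38),(0,41),(-102,44),(-102,120)]:
    p=proj(d,[*(c+a*X+b*Y),16]); cv2.circle(im,tuple(int(round(t)) for t in p),3,(0,0,255),-1)
for b in (82,0,-82):
    p=proj(d,[*(c-60*X+b*Y),58]); cv2.circle(im,tuple(int(round(t)) for t in p),3,(255,0,255),-1)
cv2.imwrite('pics/w3.png',im)
E
```

```text
time_s: 7.28
eef_pos: [495.4, 248.2, 246.0]
ee_rot: [-0.001, 0.669, 0.743, -0.001]
force: [-0.2, -0.0, -0.1]
grip_width: 0.486
grip_force: 30.6
[495.62026899 247.75727247 246.50050799] [-3.83627270e-04  6.69691167e-01  7.42639180e-01 -8.01425172e-04]
```

View pics/w3.png

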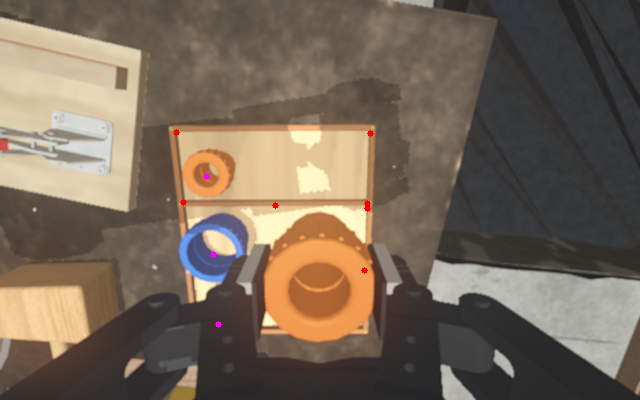

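```bash
python3 -m pendant '0.003 0.001 0.05 0;0 0 0.05 0;0 0 0.05 0;0 0 0.035 0;0 0 0.012 0;0 0 0.006 0;0 0 0.004 0;0 0 0 0;0 0 0 0'; python3 -m pendant '0 0 0.001 0;0 0 0.001 0;0 0 0 0'
```

```text
time_s: 8.45
eef_pos: [496.8, 251.8, 40.9]
ee_rot: [0.0, 0.669, 0.743, 0.0]
force: [0.1, -0.1, 0.5]
grip_width: 0.484
grip_force: 30.7
time_s: 8.82
eef_pos: [496.5, 251.7, 38.2]
ee_rot: [-0.0, 0.669, 0.743, -0.0]
force: [0.9, 0.1, -1.3]
grip_width: 0.486
grip_force: 30.7
```

Lower until contact, then open. The sleeve in the row is 108 mm away, so full opening is fine.

```bash
python3 -m pendant '0 0 0.001 0;0 0 0.001 0;0 0 0 0'; python3 -m pendant '0 0 0 0;0 0 0 0;0 0 0 0;0 0 0 0;0 0 0 0' 1;  python3 -m pendant '0 0 -0.02 0;0 0 -0.06 0;0 0 -0.06 0;0 0 -0.05 0'
```

```text
time_s: 9.2
eef_pos: [496.5, 251.7, 36.2]
ee_rot: [-0.0, 0.669, 0.743, -0.0]
force: [-0.4, 0.4, -0.0]
grip_width: 0.486
grip_force: 30.7
time_s: 9.82
eef_pos: [496.5, 251.7, 36.3]
ee_rot: [-0.0, 0.669, 0.743, -0.0]
force: [-0.1, 0.7, -0.4]
grip_width: 0.999
grip_force: 0.0
time_s: 10.32
eef_pos: [496.5, 251.7, 228.8]
ee_rot: [0.0, 0.669, 0.743, 0.001]
force: [0.3, 0.8, -1.0]
grip_width: 0.998
grip_force: 0.0
```

```bash
python3 -m pendant '-0.0549 -0.0167 0 0;-0.0549 -0.0167 0 0;-0.0549 -0.0167 0 0;-0.0549 -0.0167 0 0;-0.0549 -0.0167 0 0;-0.0549 -0.0167 0 0;-0.0549 -0.0167 0 0;-0.0549 -0.0167 0 0;0 0 0 0;0 0 0 0'
python3 - <<'E'
from h import *
d=cap('wrist','w4.png');print(ctrl.sense()['eef_pos'])
p=proj(d,(409,-199,76));print(p);q=proj(d,(410,-199,76));print(q-p)
u,v=map(int,p);im=cv2.resize(d['color'][v-60:v+60,u-80:u+80,::-1],None,fx=4,fy=4,interpolation=cv2.INTER_CUBIC)
cv2.drawMarker(im,(320,240),(0,0,255),0,20);cv2.imwrite('pics/w4.png',im)
e=cap('top');hs=im
E
```

```text
time_s: 11.58
eef_pos: [409.2, -198.6, 226.2]
ee_rot: [-0.0, 0.669, 0.743, 0.0]
force: [0.7, 1.1, 0.3]
grip_width: 0.999
grip_force: 0.0
[ 409.39440602 -198.08655807  226.31243379]
[318.3271035  186.54822286]
[1.15698646 0.11771927]
```

View pics/w4.png

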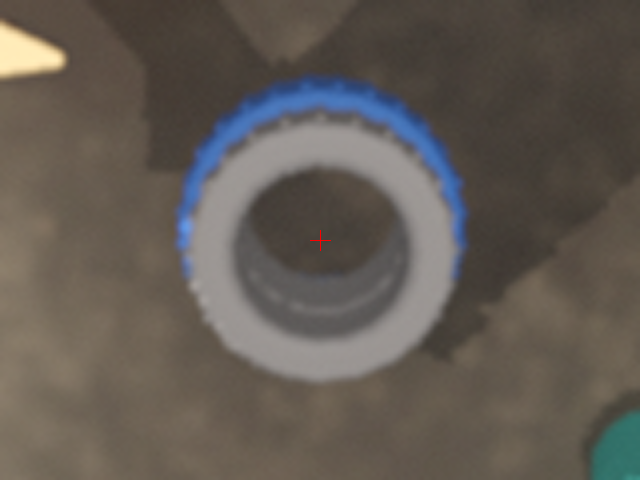

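```bash
python3 -m pendant '-0.003 0.0005 0.055 0;0 0 0.055 0;0 0 0.04 0;0 0 0.012 0;0 0 0.01 0;0 0 0 0;0 0 0 0' 1 30; python3 -m pendant '0 0 0 0;0 0 0 0;0 0 0 0;0 0 0 0;0 0 0 0' 0 30; python3 -m pendant '0 0 -0.004 0;0 0 -0.006 0;0 0 -0.01 0;0 0 -0.01 0;0 0 -0.01 0;0 0 -0.03 0;0 0 -0.06 0;0 0 -0.06 0;0 0 0 0;0 0 0 0'
python3 - <<'E'
from h import *
d=cap('wrist','w5.png');print(ctrl.sense()['eef_pos'])
print(proj(d,(410,-200,52)))
E
```

```text
time_s: 12.55
eef_pos: [410.6, -202.2, 55.3]
ee_rot: [0.001, 0.669, 0.743, 0.0]
force: [-1.2, -0.9, -0.2]
grip_width: 1.002
grip_force: 0.0
time_s: 13.18
eef_pos: [410.2, -202.2, 54.9]
ee_rot: [0.0, 0.669, 0.743, -0.0]
force: [-2.8, 0.8, 6.4]
grip_width: 0.631
grip_force: 30.7
time_s: 14.42
eef_pos: [409.7, -201.6, 243.7]
ee_rot: [-0.001, 0.669, 0.743, -0.0]
force: [-0.1, 0.4, -1.5]
grip_width: 0.631
grip_force: 32.1
[ 409.55912501 -201.48282383  243.1823982 ]
[319.25415268 174.76949711]
```

View pics/w5.png

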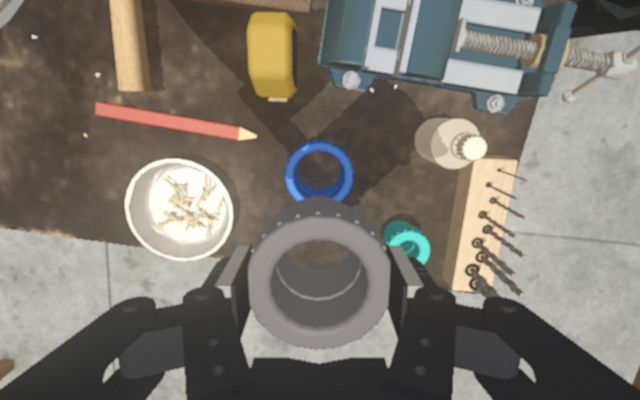

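Grey came out alone, and blue still stands centred at (320,174). Carrying grey to the right-hand row.

```bash
python3 -m pendant '0.046 0.0219 0 0;0.046 0.0219 0 0;0.046 0.0219 0 0;0.046 0.0219 0 0;0.046 0.0219 0 0;0.046 0.0219 0 0;0 0 0 0;0 0 0 0'; python3 -m pendant '0 0 0.05 0;0 0 0.05 0;0 0 0.05 0;0 0 0.035 0;0 0 0.01 0;0 0 0.005 0;0 0 0.003 0;0 0 0 0;0 0 0 0'
```

```text
time_s: 15.48
eef_pos: [511.6, 85.8, 243.2]
ee_rot: [-0.001, 0.669, 0.743, -0.001]
force: [-0.6, -0.1, -1.0]
grip_width: 0.632
grip_force: 32.1
time_s: 16.6
eef_pos: [512.4, 86.3, 41.9]
ee_rot: [0.0, 0.669, 0.743, 0.0]
force: [0.3, 0.7, -0.4]
grip_width: 0.635
grip_force: 32.1
```

```bash
python3 -m pendant '0 0 0.0015 0;0 0 0.0015 0;0 0 0.0015 0;0 0 0 0;0 0 0 0'; python3 -m pendant '0 0 0 0;0 0 0 0;0 0 0 0;0 0 0 0;0 0 0 0' 1;  python3 -m pendant '0 0 -0.02 0;0 0 -0.06 0;0 0 -0.06 0;0 0 -0.05 0'; python3 -m pendant '-0.046 -0.022 0 0;-0.046 -0.022 0 0;-0.046 -0.022 0 0;-0.046 -0.022 0 0;-0.046 -0.022 0 0;-0.046 -0.022 0 0;0 0 0 0;0 0 0 0'
python3 - <<'E'
from h import *
d=cap('wrist','w6.png');print(ctrl.sense()['eef_pos'])
p=proj(d,(410.5,-200,52));print(p)
m=cv2.inRange(cv2.cvtColor(d['color'],cv2.COLOR_RGB2HSV),(100,170,60),(125,255,255))
k,l,st,c=cv2.connectedComponentsWithStats(m); print([s.tolist() for s in st[1:] if s[4]>300])
E
```

```text
time_s: 17.23
eef_pos: [512.1, 86.3, 36.9]
ee_rot: [0.0, 0.669, 0.743, 0.0]
force: [-1.5, -0.9, 3.0]
grip_width: 0.633
grip_force: 32.4
time_s: 17.85
eef_pos: [512.1, 86.3, 36.8]
ee_rot: [-0.0, 0.669, 0.743, -0.0]
force: [0.4, -0.9, -0.6]
grip_width: 1.001
grip_force: 0.0
time_s: 18.35
eef_pos: [512.1, 86.3, 229.3]
ee_rot: [0.001, 0.669, 0.743, 0.001]
force: [0.2, 0.9, -0.8]
grip_width: 1.0
grip_force: 0.0
time_s: 19.35
eef_pos: [409.5, -201.5, 226.8]
ee_rot: [-0.0, 0.669, 0.743, 0.0]
force: [0.3, 0.5, 0.0]
grip_width: 0.999
grip_force: 0.0
[ 409.70509847 -201.10708128  226.77822395]
[319.83852022 178.49103684]
[]
```

```bash
python3 -m pendant '0.001 0.001 0.055 0;0 0 0.055 0;0 0 0.05 0;0 0 0.02 0;0 0 0.012 0;0 0 0.005 0;0 0 0 0;0 0 0 0' 1 30; python3 -m pendant '0 0 0 0;0 0 0 0;0 0 0 0;0 0 0 0;0 0 0 0' 0 30; python3 -m pendant '0 0 -0.01 0;0 0 -0.02 0;0 0 -0.03 0;0 0 -0.05 0;0 0 -0.06 0;0 0 -0.04 0;0 0 0 0;0 0 0 0'
python3 - <<'E'
from h import *
d=cap('wrist','w7.png')
E
```

```text
time_s: 20.4
eef_pos: [410.8, -201.1, 30.5]
ee_rot: [0.001, 0.669, 0.743, 0.0]
force: [1.0, -0.5, -0.8]
grip_width: 0.999
grip_force: 0.0
time_s: 21.02
eef_pos: [410.6, -201.0, 30.6]
ee_rot: [0.0, 0.669, 0.743, 0.0]
force: [-2.2, 2.9, 9.6]
grip_width: 0.744
grip_force: 30.7
time_s: 22.02
eef_pos: [409.9, -200.5, 239.1]
ee_rot: [-0.001, 0.669, 0.743, -0.0]
force: [-0.8, -0.1, -0.6]
grip_width: 0.746
grip_force: 33.5
```

View pics/w7.png

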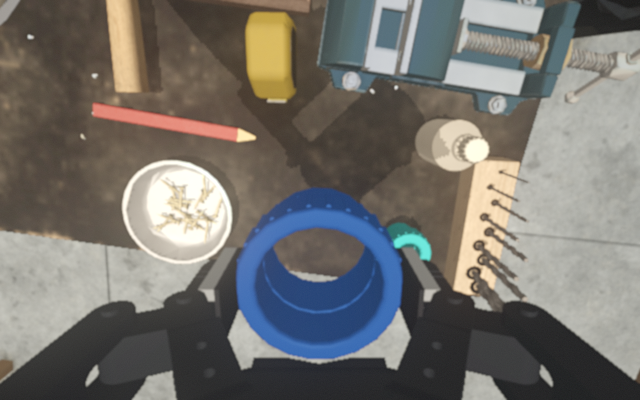

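Blue is gripped upright, and the bystanders have not moved. Carrying it to the middle row.

```bash
python3 -m pendant '0.0511 0.0189 0 0;0.0511 0.0189 0 0;0.0511 0.0189 0 0;0.0511 0.0189 0 0;0.0511 0.0189 0 0;0.0511 0.0189 0 0;0.0511 0.0189 0 0;0 0 0 0;0 0 0 0'
python3 - <<'E'
from h import *
d=cap('wrist','w8.png');print(ctrl.sense()['eef_pos'])
E
```

```text
time_s: 23.2
eef_pos: [504.4, 168.3, 238.7]
ee_rot: [-0.001, 0.669, 0.743, -0.001]
force: [0.3, 0.4, -1.1]
grip_width: 0.743
grip_force: 33.5
[504.50176369 167.84780759 239.05796439]
```

View pics/w8.png

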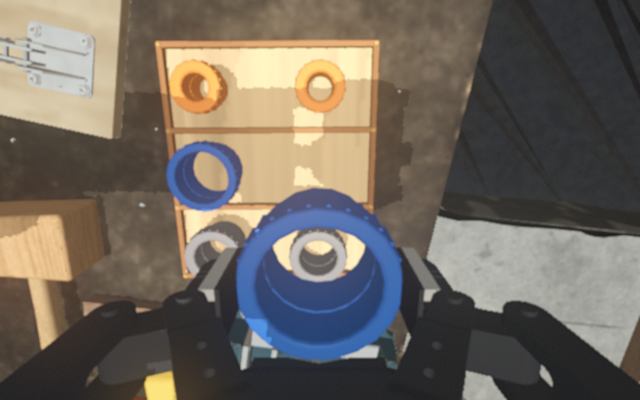

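Orange at (320,86) and grey at (319,255) both stand upright in their rows. Lowering blue.

```bash
python3 -m pendant '0.0005 0 0.05 0;0 0 0.05 0;0 0 0.05 0;0 0 0.03 0;0 0 0.01 0;0 0 0.005 0;0 0 0.003 0;0 0 0 0;0 0 0 0'; python3 -m pendant '0 0 0.0015 0;0 0 0.0015 0;0 0 0.001 0;0 0 0 0;0 0 0 0'
```

```text
time_s: 24.38
eef_pos: [505.0, 169.2, 42.4]
ee_rot: [0.0, 0.669, 0.743, 0.0]
force: [0.0, 0.0, -0.5]
grip_width: 0.74
grip_force: 33.5
time_s: 25.0
eef_pos: [504.8, 169.2, 37.8]
ee_rot: [0.0, 0.669, 0.743, 0.0]
force: [0.4, 0.8, -1.5]
grip_width: 0.743
grip_force: 33.5
```

```bash
python3 -m pendant '0 0 0.001 0;0 0 0 0'; python3 -m pendant '0 0 0 0;0 0 0 0;0 0 0 0;0 0 0 0;0 0 0 0' 1;  python3 -m pendant '0 0 -0.02 0;0 0 -0.06 0;0 0 -0.06 0;0 0 -0.05 0;-0.06 0 0 0;-0.06 0 0 0;-0.06 0 0 0;0 0 0 0'
python3 - <<'E'
from h import *
cap('wrist','w9.png');a=cap('top','t9.png')['color'];b=cap('scene')['color']
im=np.vstack([cv2.imread('pics/w9.png')[:300],cv2.resize(np.hstack([a[130:290,150:470],b[120:280,150:470]]),(640,160))[:,:,::-1][:, :, :]])
im[300:]=cv2.resize(np.hstack([a[130:290,150:470],b[120:280,150:470]]),(640,160))[:,:,::-1]
cv2.imwrite('pics/fin.png',im)
E
```

```text
time_s: 25.25
eef_pos: [504.8, 169.2, 36.8]
ee_rot: [0.0, 0.669, 0.743, 0.0]
force: [-0.2, -0.4, 0.1]
grip_width: 0.745
grip_force: 33.5
time_s: 25.88
eef_pos: [504.7, 169.1, 36.8]
ee_rot: [-0.0, 0.669, 0.743, -0.0]
force: [-0.8, 0.5, 1.2]
grip_width: 0.998
grip_force: 0.0
time_s: 26.88
eef_pos: [523.5, -13.2, 226.6]
ee_rot: [0.0, 0.671, 0.741, -0.0]
force: [0.3, 0.3, 0.1]
grip_width: 1.002
grip_force: 0.0
```

View pics/fin.png

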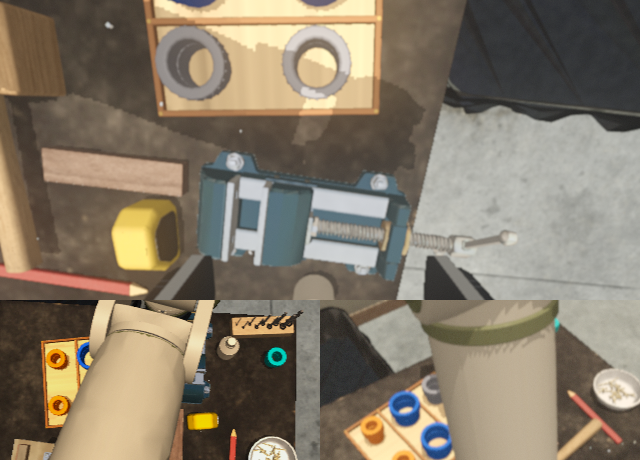

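Both blues are visible upright in the middle row (scene inset), with grey at (317,62) and orange in their own rows. Nothing else has moved, so I'm handing in.

```bash
python3 -c "
from rig import ctrl
print(ctrl.finish_job())"
```

```text
the job is handed in; nothing more can be done
None
```

I pulled the three sleeves apart and stood each one collar up in the row of its size. In the last pictures the tray's own sleeves and the other bench items looked unmoved. I handed the job in at about 27 s, and no verdict came back.

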